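# Check the photometer with the amber reference cell

## Robot

A 7-joint arm with a two-finger parallel gripper is mounted at the origin on the work surface; the furniture and walls round the work are solid. World frame = base frame: x ahead of the robot, y to its left, z up, the work surface at z = 0. Lengths are in m, angles in rad, forces in N, time in s.
With the tool pointing down it reaches from about 0.4 to 0.85 m from the base axis. Payload 10.4 kg.
Tool frame: the origin (TCP) lies at the very end of the fingers, on their centre line; the grasp point (between the pads) lies 19 mm behind it; z points along the fingers, y is the line along which they close (so a half turn about z gives the same grasp; the last joint's range is limited). The gripper opens to 87 mm and grips with 3 to 60 N. Pads are 19 mm wide; open, the fingers measure 117 mm over their backs; the gripper's body (75 mm by 190 mm) begins 51 mm behind the grasp point.
Start: joints at [-1.187, 0.332, -0.065, 1.46, 0.022, 1.35, -0.088], TCP at [0.247, 0.574, 0.223] pointing down, gripper open.
Joint ranges: [-2.6, 2.6], [-0.5, 2.12], [-1.47, 1.34], [0.16, 2.42], [-1.27, 4.41], [0.06, 2.06], [-2.6, 2.6]. Speed limits (rad/s): [2.22, 2.22, 2.79, 2.79, 3.14, 3.14, 3.14].

## Interface

Orientations are given as a unit quaternion [x, y, z, w].
In Python, from bench import r gives the robot as it stands.
- The arm moves only by the tool jog_arm, called after "Call:" by a JSON object that holds its "op" and its "data". Schema: {"type":"object","properties":{"rows":{"type":"array","items":{"type":"object","properties":{"x":{"type":"number"},"y":{"type":"number"},"z":{"type":"number"},"twist":{"type":"number"},"jaw":{"type":"number"}},"additionalProperties":false,"required":["jaw"]},"minItems":1,"maxItems":12},"clamp_n":{"type":"number"},"only":{"type":"string"},"quiet":{"type":"boolean"},"lines":{"type":"string"}},"required":["rows"],"additionalProperties":false}. rows is a list of rows, 1 to 12 of them, each an object with the fields x, y, z (the shift in shares of 0.75 m (1.0 is 0.75 m)), twist (a turn about the tool's z in normalised numbers (1 is 2 pi rad)), jaw (the finger opening in m); a field left out counts as zero (the opening has to be given); each row is the pose to reach, as a shift and turn from the pose commanded when the call began, along the tool's axes at that moment; what a row does not reach only later rows make up. A row lasts 1/10 s, in which the tool goes at most 0.05 m and 0.15 rad, less where a joint would pass 70% of its speed; a pose out of reach is approached as far as the arm can. The fingers move at their own pace and stop on an object; clamp_n is the grip in N (left out, the last holds). Time passes only in rows, so rows that do not move let the fingers close. The tool returns the time, the measured TCP pose, the force, the opening and the grip force at its end. only (a regular expression) keeps the lines of the reply that match it, lines (a string "A,B") keeps lines A to B, and quiet returns only ok. Input that does not fit is refused with a message, and nothing moves.
- r.read_state(): the state, without advancing time (a new reading comes with each control period).
- r.camera(name): name is "side" or "top" or "wrist"; returns a dict with "img" (480x640x3 uint8, red, green, blue), "fx", "fy", "cx", "cy" (pixels), "k1" (the pictures are not rectified: a ray, as slopes to the right and down, at radius r is drawn at 1 + k1 r^2 times it, then the intrinsics apply), "pose" (4x4, takes a point from camera to world coordinates). Camera axes: x right, y down, z forward; pixel columns grow to the right and rows downward; lengths in m; the calibration is good to about 2 mm. A picture is of the moment at which its call begins. There is no depth.
- r.close_job(): hands the job in; it is judged then, once.
Trained networks look in the newest picture that a camera, given by its name, has taken for a name from the list of things; names that differ only in an ending like _2 or _b are one class to them, and where a whole thing is asked for, a point or a joint stands for the part that bears it (a point fixed in the world has none). Each returns a list of dicts, best first, with "p" (0 to 1); they miss things now and then, are a little off and sometimes report something else, mostly with a low value. They report only what shows in the picture. A call takes as long as a camera call.
- r.recognise(camera, label): "position" ([column, row] as shares, 0 to 1, of the picture: columns of its width, rows of its height, amid what is visible of it).
- r.regions_of(camera, label): "pixels" (480x640 bool, what is visible of it) and "position" ([column, row] as shares, 0 to 1, of the picture: columns of its width, rows of its height, amid what is visible of it).
The state is a dict: "time": time; "joint_positions": joint angles; "joint_vel": joint speeds; "joint_torque": joint torques, N m; "ee_pos": TCP position; "eef_rot": TCP orientation; "ft_force": force on the tool from outside, world axes, zero at the start; "torque": the same for the moment, N m; "width": finger opening in m; "grip_force": force on a finger pad.
Only numpy, scipy, OpenCV 4.12 (cv2) and the standard library are available. Lean on these libraries where they do the work, as an engineer would, in place of code of your own. Each camera call takes 0.05 s, during which the arm holds its last target. There are 200 camera calls.

## Task

The soil photometer is due its daily check. First turn the red handle of the yellow lamp isolator clockwise from off fully to on; then take the amber reference cell from the rack, gripping it by its two white frosted faces only (never by the clear tinted ones), keep it upright, and hold it still in the middle of the light path between the two towers, at lens height, with its clear faces looking squarely at the two lenses and touching nothing but the gripper. Finish while holding it there; the green and blue cells stay in their seats and the isolator stays on.

Things in the scene. Friction and masses are not known exactly. Their poses are not given: they have to be found in the camera images.
- handle (a joint): red bar handle (56 x 14 mm, 28 mm tall) on the yellow lamp isolator; turns about a vertical axis, clockwise from above as the value grows: 0 = off stop, 1.45 rad = on stop; starts at off or up to 0.15 past it. Stays where left (friction 0.1 N m). White pointer along the isolator's +x at off (white mark), near its -y at on (green mark)
- isolator: yellow box 80 x 80 mm, 45 mm high, fixed to the table, black dial and red handle on top; origin at the centre of its underside, z up; the handle's axis is its z axis
- handle_grip (a point): on the handle's turning axis, at half the height of the red bar, 64 mm above the table; its x axis runs along the bar toward the white pointer end. The bar spans 50 to 78 mm above the table, the box top is at 45 mm
- cell_amber: the cell to use: loose upright glass cell, amber with orange cap, 34 (x) by 24 (y) by 64 mm high, 0.1 kg; origin at the centre of its underside, z up. White frosted faces at x = +-17 mm (24 mm wide, 5 to 57 mm above the origin), clear amber faces at y = +-12 mm. Cap 28 x 20 mm, from 56 mm up. Stands in a rack seat, underside 8 mm above the table
- cell_amber_middle (a point): centre of the amber cell's glass, on its vertical axis 30 mm above its underside; axes as the cell's
- cell_amber_frosted: the two white frosted faces of the amber cell (fixed to it, same origin and axes as the cell)
- cell_amber_clear: the two clear amber faces of the amber cell (fixed to it, same origin and axes as the cell)
- cell_green: same cell with green glass and green cap; leave it in its seat
- cell_blue: same cell with blue glass and blue cap; leave it in its seat
- rack: grey rack 66 x 196 mm, 18 mm high, fixed to the table, origin at the centre of its underside; three seats 10 mm deep in a row along its y, 65 mm apart (y = -65, 0, 65 mm), each with 1.5 mm play round a cell. The cells stand with their x along the rack's x; which cell is in which seat varies
- photometer: fixed photometer: grey base 84 x 206 mm, 12 mm high, with two towers 64 x 40 mm, 108 mm high, centred at y = +78 mm (black lamp housing, yellow lens) and y = -78 mm (white detector, glass lens) of its frame, the gap between the lens mounts is 110 mm; origin at the centre of the base's underside, z up
- beam (a point): middle of the light path: on the line between the two lens centres, halfway between the towers, 80 mm above the table; the light runs along its y axis; axes as the photometer's

How it is judged:
By the outcome, as a careful person would: the job done as asked, in the order asked, and still so for the second after the job is handed in, while the arm keeps its last pose, push and grip.
It also fails if it takes over 64 s, if anything falls off the work surface, if the arm or the gripper's body presses on something with over 40 N, if the wrist force passes 120 N, or if a joint passes its speed limit or range.

## Working session

There is one attempt and no reset: what is moved stays moved. The work goes in short steps, Python scripts to look and compute and a tool call to move; the robot and the scene stay as the last step left them, time stands still between calls to the robot, and variables do not carry over. Pictures are saved under pics/ and viewed, at most 10 in all, crops included, and the job is handed in when it is done.

```bash
mkdir -p pics; cat > h.py <<'E'
import numpy as np, cv2
from bench import r
from scipy.spatial.transform import Rotation as R
def ray(c,px):
    K=np.array([[c['fx'],0,c['cx']],[0,c['fy'],c['cy']],[0,0,1]])
    u=cv2.undistortPoints(np.array([[px]],float),K,np.array([c['k1'],0,0,0,0.]))[0,0]
    T=np.array(c['pose']); d=T[:3,:3]@[u[0],u[1],1]; return T[:3,3],d/np.linalg.norm(d)
def atz(c,px,z):
    o,d=ray(c,px); return o+d*(z-o[2])/d[2]
def tri(rs):
    A=0;b=0
    for o,d in rs:
        P=np.eye(3)-np.outer(d,d);A=A+P;b=b+P@o
    p=np.linalg.solve(A,b); return p,[np.linalg.norm((np.eye(3)-np.outer(d,d))@(p-o)) for o,d in rs]
def proj(c,p):
    T=np.linalg.inv(np.array(c['pose'])); q=T[:3,:3]@np.array(p)+T[:3,3]
    K=np.array([[c['fx'],0,c['cx']],[0,c['fy'],c['cy']],[0,0,1]])
    return cv2.projectPoints(q.reshape(1,1,3),np.zeros(3),np.zeros(3),K,np.array([c['k1'],0,0,0,0.]))[0][0,0]
def save(c,n): cv2.imwrite('pics/'+n,c['img'][:,:,::-1])
E
cat > a.py <<'E'
from h import *
import pickle
cs={}
for n in ['top','side']:
    c=cs[n]=r.camera(n); save(c,n+'0.png')
    print(n,np.round(c['pose'],3).tolist(),c['fx'],c['k1'])
    for l in ['handle','isolator','cell_amber','cell_green','cell_blue','rack','photometer','cell_amber_frosted']:
        for d in r.regions_of(n,l)[:2]:
            m=d['pixels']; 
            if d['p']<.3: continue
            px=np.array(d['position'])*[640,480]
            rc=cv2.minAreaRect(np.argwhere(m)[:,::-1].astype(np.float32))
            print(l,round(d['p'],2),px.round(1),m.sum(),np.round(cv2.boxPoints(rc)).tolist())
            c.setdefault('m',{}).setdefault(l,m)
pickle.dump(cs,open('cs.pkl','wb'))
s=r.read_state();print(s['ee_pos'],s['eef_rot'],s['time'],s['width'])
E
python3 a.py
```

```text
top [[0.027, -0.995, 0.093, 0.327], [-0.999, -0.029, -0.028, 0.043], [0.031, -0.092, -0.995, 1.192], [0.0, 0.0, 0.0, 1.0]] 440.2198601897143 -0.06218032325747602
handle 0.58 [324.1 239.9] 178 [[318.0, 228.0], [328.0, 228.0], [328.0, 249.0], [318.0, 249.0]]
handle 0.51 [207.8 233.8] 2678 [[163.0, 224.0], [246.0, 208.0], [253.0, 242.0], [169.0, 258.0]]
isolator 0.74 [321.6 239.7] 980 [[304.0, 225.0], [334.0, 218.0], [341.0, 252.0], [311.0, 259.0]]
cell_amber 0.46 [400.9 236.8] 179 [[395.0, 245.0], [398.0, 230.0], [410.0, 232.0], [407.0, 247.0]]
cell_green 0.59 [425.6 243.6] 174 [[419.0, 238.0], [433.0, 238.0], [433.0, 251.0], [419.0, 251.0]]
cell_blue 0.79 [449.6 248.1] 205 [[442.0, 243.0], [458.0, 243.0], [458.0, 257.0], [442.0, 257.0]]
rack 0.75 [418.  248.6] 1211 [[384.0, 249.0], [390.0, 224.0], [462.0, 241.0], [457.0, 266.0]]
photometer 0.71 [208.1 235.2] 2762 [[163.0, 224.0], [247.0, 208.0], [254.0, 242.0], [169.0, 259.0]]
cell_amber_frosted 0.56 [399.8 244.9] 36 [[397.0, 242.0], [406.0, 242.0], [406.0, 246.0], [397.0, 246.0]]
side [[0.925, -0.247, 0.289, 0.146], [-0.38, -0.559, 0
[... 625 characters left out ...]
] 612 [[368.0, 360.0], [392.0, 360.0], [392.0, 390.0], [368.0, 390.0]]
cell_blue 0.49 [315.2 252.2] 318 [[302.0, 252.0], [326.0, 244.0], [331.0, 259.0], [308.0, 267.0]]
rack 0.92 [363.6 372.2] 1593 [[339.0, 321.0], [375.0, 310.0], [403.0, 398.0], [367.0, 409.0]]
photometer 0.79 [280.4 196. ] 2332 [[238.0, 185.0], [267.0, 153.0], [325.0, 205.0], [296.0, 237.0]]
cell_amber_frosted 0.64 [353.4 321.9] 86 [[352.0, 314.0], [356.0, 314.0], [356.0, 333.0], [352.0, 333.0]]
cell_amber_frosted 0.62 [368.2 345.5] 530 [[360.0, 332.0], [381.0, 332.0], [381.0, 361.0], [360.0, 361.0]]
[0.24728638 0.57401815 0.22256817] [ 2.01992573e-01  9.79387053e-01  3.27871710e-05 -3.30153122e-06] 0.9 0.08721485921669421
```

```bash
python3 - <<'E'
import cv2,numpy as np
a=cv2.imread('pics/top0.png')[170:310,140:480]; b=cv2.imread('pics/side0.png')[130:420,210:430]
cv2.imwrite('pics/c1.png',cv2.resize(a,(800,329),interpolation=2)); cv2.imwrite('pics/c2.png',cv2.resize(b,(455,600),interpolation=2))
E
python3 - <<'E'
import sys; sys.path.insert(0,'.')
from h import *; import pickle
cs=pickle.load(open('cs.pkl','rb'));t,s=cs['top'],cs['side']
for l,z in [('handle',.075),('isolator',.045),('cell_amber',.07),('cell_green',.07),('cell_blue',.07),('rack',.018),('photometer',.05)]:
    ct,cc=[np.argwhere(k['m'][l])[:,::-1].mean(0) for k in (t,s)]
    print(l,np.round(atz(t,ct,z),3),np.round(tri([ray(t,ct),ray(s,cc)])[0],3), tri([ray(t,ct),ray(s,cc)])[1])
E
```

```text
handle [0.442 0.001 0.075] [0.443 0.001 0.059] [np.float64(0.00044179779864947973), np.float64(0.0004417977986495862)]
isolator [0.442 0.    0.045] [ 0.444 -0.     0.021] [np.float64(0.000542607980126992), np.float64(0.0005426079801267903)]
cell_amber [ 0.449 -0.206  0.07 ] [ 0.453 -0.212  0.042] [np.float64(0.0001522867746063701), np.float64(0.0001522867746063503)]
cell_green [ 0.436 -0.267  0.07 ] [ 0.439 -0.276  0.041] [np.float64(0.0007776313034296803), np.float64(0.0007776313034296765)]
cell_blue [ 0.423 -0.33   0.07 ] [ 0.426 -0.34   0.04 ] [np.float64(0.00027415864978465), np.float64(0.0002741586497846364)]
rack [ 0.437 -0.264  0.018] [ 0.441 -0.276 -0.03 ] [np.float64(0.00034566887518781565), np.float64(0.00034566887518798603)]
photometer [0.449 0.299 0.05 ] [0.452 0.301 0.037] [np.float64(0.001889427073959288), np.float64(0.0018894270739591612)]
```

View pics/c1.png

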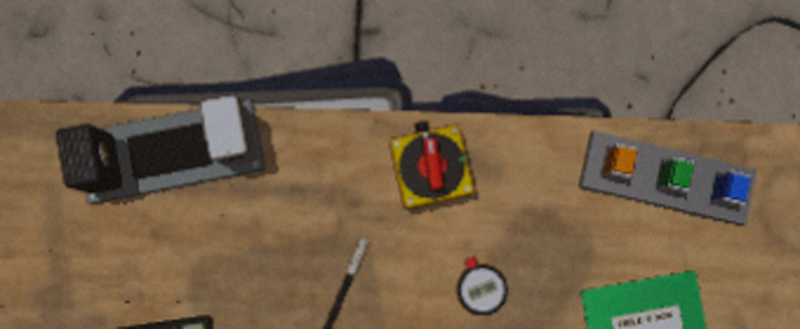

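View pics/c2.png

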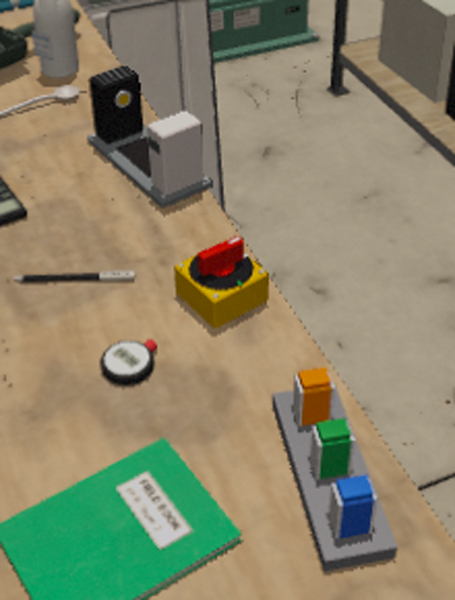

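The top view shows the photometer at left, with the black lamp housing on the +y side. The isolator is in the middle, around (322,240), with its handle slightly past off. The rack is at right, with amber at (401,237) nearest the isolator. The side view agrees. The wall and furniture lie beyond x≈0.5. I'll move over the isolator for a wrist view.

Units first: shifts go in shares of 0.75 m and turns go in shares of 2 pi rad. So -0.42 m / 0.75 = -0.56, -0.034 m / 0.75 = -0.0453, -0.05 rad / 6.2832 = -0.008.

Call:
{"op": "jog_arm", "data": {"rows": [{"x":-0.0453,"y":-0.0493,"twist":-0.008,"jaw":0.087},{"x":-0.0907,"y":-0.1,"twist":-0.0159,"jaw":0.087},{"x":-0.136,"y":-0.1493,"twist":-0.0239,"jaw":0.087},{"x":-0.1813,"y":-0.2,"twist":-0.0318,"jaw":0.087},{"x":-0.2267,"y":-0.2493,"twist":-0.0398,"jaw":0.087},{"x":-0.272,"y":-0.3,"twist":-0.0477,"jaw":0.087},{"x":-0.3173,"y":-0.3493,"twist":-0.0557,"jaw":0.087},{"x":-0.3627,"y":-0.4,"twist":-0.0637,"jaw":0.087},{"x":-0.408,"y":-0.4493,"twist":-0.0716,"jaw":0.087},{"x":-0.4533,"y":-0.5,"twist":-0.0796,"jaw":0.087},{"x":-0.4987,"y":-0.5493,"twist":-0.0875,"jaw":0.087},{"x":-0.5067,"y":-0.56,"twist":-0.0923,"jaw":0.087}]}}

```text
time: 2.1
ee_pos: [0.4311, 0.0331, 0.223]
eef_rot: [-0.085, 0.996, -0.0, 0.001]
ft_force: [0.4, 0.9, -0.0]
width: 0.0871
grip_force: 0.0
```

```bash
cat > w.py <<'E'
from h import *; import sys,pickle
name=sys.argv[1]; c=r.camera('wrist'); save(c,name+'.png')
s=r.read_state(); print(np.round(s['ee_pos'],4),R.from_quat(s['eef_rot']).as_matrix().round(3).tolist(),s['time'],np.round(s['joint_positions'],2),s['width'])
print(np.round(c['pose'],3).tolist(),c['fx'])
c['m']={}
for l in sys.argv[2:]:
    for d in r.regions_of('wrist',l)[:2]:
        if d['p']<.3: continue
        m=d['pixels'];px=np.argwhere(m)[:,::-1]
        print(l,round(d['p'],2),px.mean(0).round(1),m.sum(),np.round(cv2.boxPoints(cv2.minAreaRect(px.astype(np.float32)))).tolist())
        c['m'].setdefault(l,m)
pickle.dump(c,open(name+'.pkl','wb'))
E
python3 w.py w1 handle isolator
```

```text
[0.4312 0.0326 0.2229] [[-0.986, -0.169, 0.001], [-0.169, 0.986, -0.0], [-0.001, -0.0, -1.0]] 2.15 [-0.65 -0.13  0.43  1.95  0.06  1.31  1.51] 0.08691158328649974
[[-0.169, 0.952, 0.254, 0.362], [0.986, 0.163, 0.044, 0.021], [0.0, 0.258, -0.966, 0.385], [0.0, 0.0, 0.0, 1.0]] 341.7941956388698
handle 0.91 [279.5 230.5] 1214 [[260.0, 204.0], [289.0, 198.0], [302.0, 257.0], [273.0, 263.0]]
isolator 0.81 [281.3 222.8] 6292 [[237.0, 186.0], [317.0, 179.0], [325.0, 266.0], [245.0, 273.0]]
isolator 0.35 [ 79.  201.8] 2106 [[47.0, 220.0], [57.0, 174.0], [111.0, 184.0], [101.0, 231.0]]
```

View pics/w1.png

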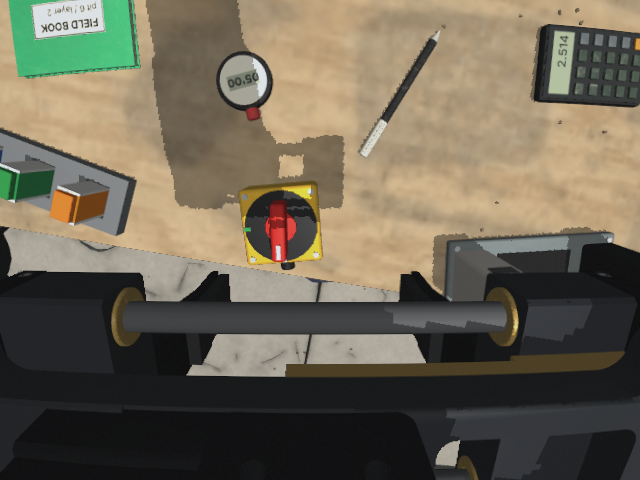

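The wrist view shows the isolator at (281,226). The red bar's white pointer tip is toward the bottom at (278,252), and the green mark is at (247,230). Next I'll fit the silhouettes across the views.

```bash
cat > fit.py <<'E'
from h import *
from scipy.optimize import minimize
U=4
def sil(c,boxes,x,y,z,yaw):
    m=np.zeros((480*U,640*U),np.uint8); cs,sn=np.cos(yaw),np.sin(yaw)
    for bx,by,z0,z1,lx,ly in boxes:
        P=[]
        for i in(-.5,.5):
            for j in(-.5,.5):
                for k in(z0,z1):
                    u,v=bx+i*lx,by+j*ly; P.append(proj(c,[x+cs*u-sn*v,y+sn*u+cs*v,z+k]))
        cv2.fillConvexPoly(m,cv2.convexHull((np.array(P)*U+U/2).round().astype(np.int32)),1)
    return cv2.resize(m.astype(np.float32),(640,480),interpolation=cv2.INTER_AREA)
def fit(views,boxes,x0,step=(.006,.006,.006,.1)):
    def f(p):
        e=0
        for c,m in views:
            s=sil(c,boxes,*p); m=m.astype(np.float32); e+=1-np.minimum(s,m).sum()/(np.maximum(s,m).sum()+1e-6)
        return e/len(views)
    x0=np.array(x0,float); S=np.vstack([x0]+[x0+np.eye(4)[i]*step[i] for i in range(4)])
    r_=minimize(f,x0,method='Nelder-Mead',options=dict(initial_simplex=S,xatol=1e-4,fatol=1e-4,maxiter=250)); return r_.x.round(4),round(1-r_.fun,3)
def red(c,near):
    h=cv2.cvtColor(c['img'],cv2.COLOR_RGB2HSV); m=((h[...,0]<6)|(h[...,0]>174))&(h[...,1]>150)&(h[...,2]>60)
    n,l,st,ce=cv2.connectedComponentsWithStats(m.astype(np.uint8)); 
    k=1+np.argmin([np.hypot(*(ce[i]-near))+(0 if st[i,4]>60 else 1e3) for i in range(1,n)]); return l==k
E
python3 - <<'E'
from fit import *; import pickle
cs=pickle.load(open('cs.pkl','rb'));t,s=cs['top'],cs['side']; w=pickle.load(open('w1.pkl','rb'))
bar=[(0,0,-.014,.014,.056,.014)]
rm=[(w,red(w,[279,230])),(s,red(s,[318,252])),(t,red(t,[324,240]))]
print([m.sum() for _,m in rm])
for v in (rm,rm[:1]+rm[1:2],rm[:1]+rm[2:]): print('handle',fit(v,bar,[.443,0,.064,.15]))
iso=[(0,0,0,.045,.08,.08),(0,0,.05,.078,.056,.014)]
v=[(c,c['m']['isolator']|m) for c,m in rm[:2]]; print('iso',fit(v,iso,[.443,0,0,.25]))
pb=[(0,0,0,.012,.084,.206),(0,.078,0,.108,.064,.04),(0,-.078,0,.108,.064,.04)]
print('phot',fit([(c,c['m']['photometer']) for c in (t,s)],pb,[.449,.3,0,.19]))
rk=[(0,0,0,.018,.066,.196)]+[(0,d,.018,.064,.034,.024) for d in (-.065,0,.065)]+[(0,d,.064,.072,.028,.02) for d in (-.065,0,.065)]
U=lambda c:c['m']['rack']|c['m']['cell_amber']|c['m']['cell_green']|c['m']['cell_blue']
print('rack',fit([(c,U(c)) for c in (t,s)],rk,[.437,-.268,0,-.2]))
E
```

```text
[np.int64(1172), np.int64(282), np.int64(167)]
handle (array([ 4.426e-01, -2.000e-04,  5.940e-02,  1.773e-01]), np.float64(0.698))
handle (array([ 0.4427, -0.0005,  0.0605,  0.192 ]), np.float64(0.731))
handle (array([4.423e-01, 2.000e-04, 6.340e-02, 1.821e-01]), np.float64(0.655))
iso (array([ 4.415e-01,  3.000e-04, -2.600e-03,  2.514e-01]), np.float64(0.955))
phot (array([ 0.454 ,  0.2992, -0.0022,  0.2286]), np.float64(0.949))
rack (array([ 0.4399, -0.2746, -0.0019, -0.2017]), np.float64(0.938))
```

Converted, 0.11 m / 0.75 = 0.1467, 0.08 m / 0.75 = 0.1067, -0.01 rad / 6.2832 = -0.0016.

Call:
{"op": "jog_arm", "data": {"rows": [{"x":-0.0067,"y":-0.0453,"z":0.0533,"twist":-0.0016,"jaw":0.087},{"x":-0.0067,"y":-0.0453,"z":0.1067,"twist":-0.0016,"jaw":0.087},{"x":-0.0067,"y":-0.0453,"z":0.1467,"twist":-0.0016,"jaw":0.05},{"x":-0.0067,"y":-0.0453,"z":0.1467,"twist":-0.0016,"jaw":0.05},{"x":-0.0067,"y":-0.0453,"z":0.1467,"twist":-0.0016,"jaw":0.05}]}}

```text
time: 2.75
ee_pos: [0.4409, 0.0064, 0.1132]
eef_rot: [-0.092, 0.996, -0.0, -0.0]
ft_force: [0.3, -0.6, 0.8]
width: 0.0702
grip_force: 0.0
```

```bash
python3 w.py w2 handle isolator
python3 - <<'E'
from fit import *; import pickle
w1,w=[pickle.load(open(n+'.pkl','rb')) for n in('w1','w2')]
m=red(w,w['m'].get('handle',np.eye(480,640)).nonzero()[::-1] and np.argwhere(w['m']['handle'])[:,::-1].mean(0))
m1=red(w1,[279,230]); print(m.sum())
bar=[(0,0,-.014,.014,.056,.014)]
print(fit([(w,m),(w1,m1)],bar,[.442,0,.062,.18]))
E
```

```text
[0.4417 0.0063 0.114 ] [[-0.983, -0.183, 0.001], [-0.183, 0.983, 0.001], [-0.002, 0.0, -1.0]] 2.8 [-0.61  0.    0.5   2.08 -0.    1.06  1.65] 0.06684613482837069
[[-0.184, 0.95, 0.252, 0.372], [0.983, 0.178, 0.048, -0.007], [0.0, 0.257, -0.967, 0.275], [0.0, 0.0, 0.0, 1.0]] 341.7941956388698
handle 0.67 [304.8 257.8] 2434 [[283.0, 217.0], [327.0, 217.0], [327.0, 301.0], [283.0, 301.0]]
isolator 0.98 [305.6 244.6] 12576 [[243.0, 188.0], [361.0, 185.0], [363.0, 300.0], [246.0, 303.0]]
2370
(array([ 4.434e-01, -3.000e-04,  5.570e-02,  1.716e-01]), np.float64(0.673))
```

View pics/w2.png

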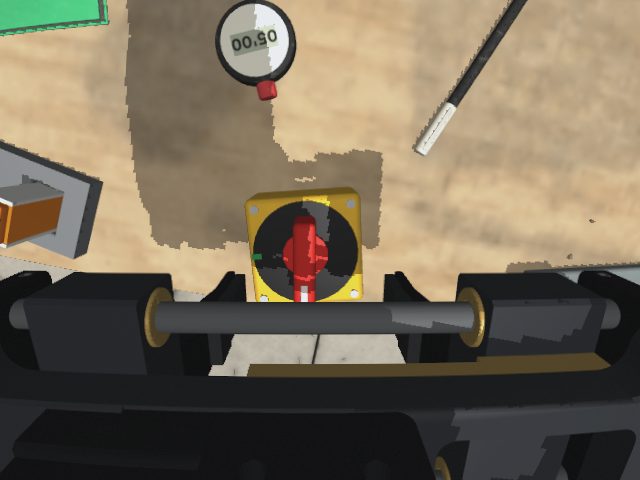

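The red bar is upright at (305,257), midway between the fingers and about 7 mm to one side in tool y. The white pointer end is at (305,297). I'll descend and grip.

Converted, 0.058 m / 0.75 = 0.0773, -0.007 m / 0.75 = -0.0093.

Call:
{"op": "jog_arm", "data": {"rows": [{"x":-0.0013,"y":-0.0093,"jaw":0.05},{"x":-0.0013,"y":-0.0093,"z":0.04,"jaw":0.05},{"x":-0.0013,"y":-0.0093,"z":0.0773,"jaw":0.05},{"x":-0.0013,"y":-0.0093,"z":0.0773,"jaw":0.05},{"x":-0.0013,"y":-0.0093,"z":0.0773,"jaw":0.01},{"x":-0.0013,"y":-0.0093,"z":0.0773,"jaw":0.01},{"x":-0.0013,"y":-0.0093,"z":0.0773,"jaw":0.01},{"x":-0.0013,"y":-0.0093,"z":0.0773,"jaw":0.01},{"x":-0.0013,"y":-0.0093,"z":0.0773,"jaw":0.01}], "clamp_n": 30}}

```text
time: 3.8
ee_pos: [0.4435, -0.0013, 0.055]
eef_rot: [-0.092, 0.996, 0.0, 0.0]
ft_force: [-0.3, -0.7, -0.0]
width: 0.0185
grip_force: 0.0
```

Converted, 1.3 rad / 6.2832 = 0.2069.

Call:
{"op": "jog_arm", "data": {"rows": [{"jaw":0.01},{"jaw":0.01},{"twist":0.0207,"jaw":0.01},{"twist":0.0414,"jaw":0.01},{"twist":0.0621,"jaw":0.01},{"twist":0.0828,"jaw":0.01},{"twist":0.1035,"jaw":0.01},{"twist":0.1241,"jaw":0.01},{"twist":0.1448,"jaw":0.01},{"twist":0.1655,"jaw":0.01},{"twist":0.1862,"jaw":0.01},{"twist":0.2069,"jaw":0.01}], "clamp_n": 30}}

```text
time: 5.0
ee_pos: [0.4427, -0.0009, 0.0549]
eef_rot: [0.532, 0.847, 0.0, -0.001]
ft_force: [-5.5, 1.0, 10.2]
width: 0.0141
grip_force: 30.0
```

```bash
python3 -c "
from bench import r
s=r.read_state();print(s['torque'],s['ft_force'],s['joint_positions'])"
```

```text
[0.28007027 1.34180176 0.11185241] [-5.45799851  0.99161705 10.15419893] [-0.68886343  0.11344301  0.6227477   2.13558209 -0.08451692  0.91656388
  0.43164978]
```

Converted, 0.08 rad / 6.2832 = 0.0127.

Call:
{"op": "jog_arm", "data": {"rows": [{"twist":0.0064,"jaw":0.01},{"twist":0.0127,"jaw":0.01},{"twist":0.0191,"jaw":0.01},{"twist":0.0191,"jaw":0.01},{"twist":0.0191,"jaw":0.01}]}}

```text
time: 5.5
ee_pos: [0.4426, -0.001, 0.0549]
eef_rot: [0.579, 0.815, -0.0, -0.001]
ft_force: [-5.7, 1.4, 10.9]
width: 0.0139
grip_force: 30.0
```

```bash
python3 -c "
from bench import r
from scipy.spatial.transform import Rotation as R
import numpy as np
s=r.read_state();print(s['torque'],s['ft_force']);x=R.from_quat(s['eef_rot']).as_matrix()[:,0];print(np.arctan2(-x[1],-x[0]))"
```

```text
[0.09738794 1.336663   0.56309872] [-5.66795416  1.39517036 10.92029458]
-1.235442286932853
```

The moment rose to 0.56 N·m, so the handle is at the stop. I'll release, lift and head for the rack.

Converted, -0.2 m / 0.75 = -0.2667, -0.16 m / 0.75 = -0.2133, 0.54 rad / 6.2832 = 0.0859.

Call:
{"op": "jog_arm", "data": {"rows": [{"jaw":0.087},{"jaw":0.087},{"jaw":0.087},{"z":-0.0533,"jaw":0.087},{"z":-0.1067,"jaw":0.087},{"z":-0.16,"jaw":0.087},{"x":-0.0533,"y":-0.016,"z":-0.1933,"twist":0.0159,"jaw":0.087},{"x":-0.1067,"y":-0.032,"z":-0.1933,"twist":0.0318,"jaw":0.087},{"x":-0.16,"y":-0.048,"z":-0.1933,"twist":0.0477,"jaw":0.087},{"x":-0.2133,"y":-0.064,"z":-0.1933,"twist":0.0668,"jaw":0.087},{"x":-0.2667,"y":-0.08,"z":-0.1933,"twist":0.0859,"jaw":0.087},{"x":-0.2667,"y":-0.08,"z":-0.1933,"twist":0.0859,"jaw":0.087}]}}

```text
time: 6.7
ee_pos: [0.451, -0.2157, 0.1999]
eef_rot: [0.78, 0.626, -0.001, 0.001]
ft_force: [-0.4, 1.1, -0.7]
width: 0.0865
grip_force: 0.0
```

```bash
python3 w.py w3 cell_amber cell_green cell_blue rack cell_amber_frosted
python3 - <<'E'
from fit import *; import pickle
w=pickle.load(open('w3.pkl','rb')); s=r.camera('side'); save(s,'side1.png')
rg=r.regions_of('side','isolator')[0]; rm=red(s,[318,252]); print(rm.sum())
print('handle',fit([(s,rm)],[(0,0,-.014,.014,.056,.014)],[.442,0,.064,-1.2],(.002,.002,.0005,.15)))
cv2.imwrite('pics/c3.png',cv2.resize(s['img'][220:310,270:370,::-1],(400,360),interpolation=2))
cs=pickle.load(open('cs.pkl','rb'))
cell=[(0,0,0.01,.056,.034,.024),(0,0,.056,.064,.028,.02)]
for v in ([w],[w,cs['side'],cs['top']]): print('amber',fit([(c,c['m']['cell_amber']) for c in v],cell,[.453,-.211,.008,-.2]))
U=lambda c:c['m']['rack']|c['m']['cell_amber']|c['m']['cell_green']|c['m']['cell_blue']
E
```

```text
[ 0.4514 -0.2128  0.1995] [[0.21, 0.978, -0.0], [0.978, -0.21, -0.001], [-0.001, -0.0, -1.0]] 6.75 [-0.5   0.06  0.89  1.86 -0.05  1.25  0.19] 0.08609321406167893
[[0.977, -0.208, -0.055, 0.466], [-0.215, -0.943, -0.253, -0.147], [0.001, 0.259, -0.966, 0.362], [0.0, 0.0, 0.0, 1.0]] 341.7941956388698
cell_amber 0.96 [314.1 221.3] 1321 [[295.0, 203.0], [333.0, 203.0], [333.0, 239.0], [295.0, 239.0]]
cell_green 0.74 [315.6 283.3] 1376 [[298.0, 263.0], [334.0, 263.0], [334.0, 302.0], [298.0, 302.0]]
cell_blue 0.72 [316.5 349.1] 975 [[300.0, 335.0], [333.0, 335.0], [333.0, 363.0], [300.0, 363.0]]
rack 0.56 [315.1 245.3] 5808 [[281.0, 181.0], [348.0, 181.0], [348.0, 355.0], [281.0, 355.0]]
rack 0.49 [314.3 221.4] 1268 [[296.0, 204.0], [333.0, 204.0], [333.0, 238.0], [296.0, 238.0]]
cell_amber_frosted 0.51 [316.1 222.1] 100 [[291.0, 217.0], [332.0, 207.0], [337.0, 226.0], [296.0, 236.0]]
270
handle (array([ 0.4402, -0.0019,  0.0645, -1.2087]), np.float64(0.764))
amber (array([ 0.4518, -0.2106,  0.0097, -0.2166]), np.float64(0.962))
amber (array([ 0.4524, -0.2113,  0.0067, -0.2305]), np.float64(0.924))
```

View pics/w3.png

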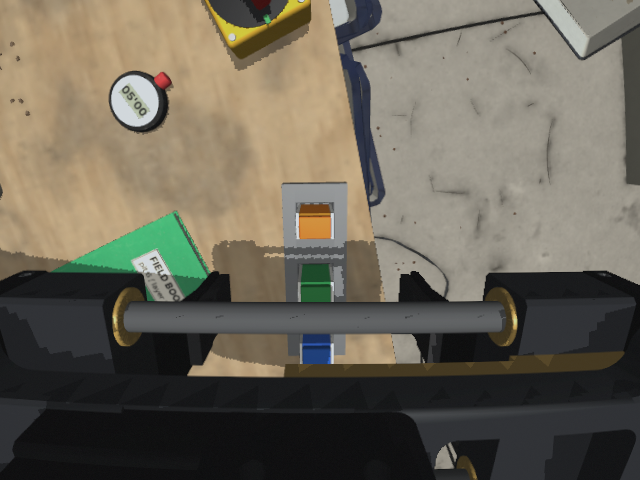

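View pics/c3.png

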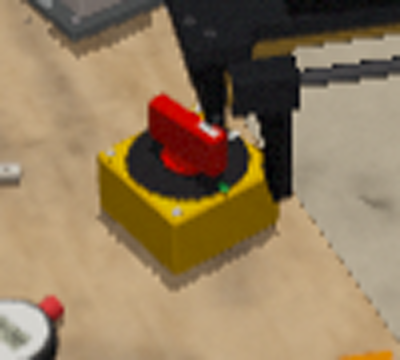

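The pointer now sits at the green mark, so the isolator is on. The fit gives yaw −1.21 against a stop of about −1.20. The wrist view shows the amber cell at (314,221), square to the gripper. I'll descend part way and check.

Converted, 0.1 m / 0.75 = 0.1333, 0.08 m / 0.75 = 0.1067.

Call:
{"op": "jog_arm", "data": {"rows": [{"x":0.0027,"z":0.0533,"jaw":0.07},{"x":0.0027,"z":0.1067,"jaw":0.07},{"x":0.0027,"z":0.1333,"jaw":0.07},{"x":0.0027,"z":0.1333,"jaw":0.07},{"x":0.0027,"z":0.1333,"jaw":0.07}]}}

```text
time: 7.6
ee_pos: [0.4527, -0.208, 0.1002]
eef_rot: [0.776, 0.631, -0.0, 0.0]
ft_force: [-0.2, -0.3, 0.3]
width: 0.0704
grip_force: 0.0
```

```bash
python3 w.py w4 cell_amber rack
python3 - <<'E'
from fit import *; import pickle
w,w3=[pickle.load(open(n+'.pkl','rb')) for n in('w4','w3')]
cell=[(0,0,0.01,.056,.034,.024),(0,0,.056,.064,.028,.02)]
for v in ([w],[w,w3]): print('amber',fit([(c,c['m']['cell_amber']) for c in v],cell,[.452,-.211,.008,-.21]))
E
```

```text
[ 0.4532 -0.2082  0.1008] [[0.204, 0.979, 0.002], [0.979, -0.204, -0.0], [0.0, 0.002, -1.0]] 7.65 [-0.45  0.21  0.88  1.97 -0.19  1.04  0.31] 0.07075659904236482
[[0.979, -0.197, -0.052, 0.467], [-0.204, -0.946, -0.251, -0.14], [-0.0, 0.257, -0.966, 0.262], [0.0, 0.0, 0.0, 1.0]] 341.7941956388698
cell_amber 0.6 [314.8 264.1] 3076 [[287.0, 235.0], [342.0, 235.0], [342.0, 292.0], [287.0, 292.0]]
rack 0.87 [314.4 259.6] 6265 [[269.0, 205.0], [360.0, 205.0], [360.0, 363.0], [269.0, 363.0]]
amber (array([ 0.4523, -0.2106,  0.0084, -0.1931]), np.float64(0.974))
amber (array([ 0.4521, -0.2112,  0.0072, -0.2047]), np.float64(0.962))
```

View pics/w4.png

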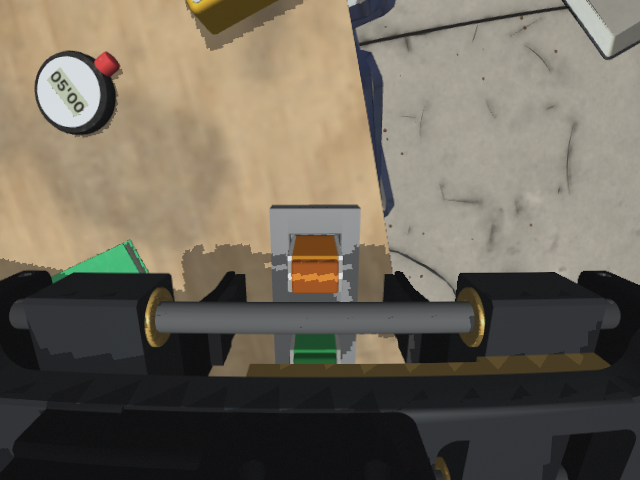

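The amber cell is at (315,264), centred between the fingers at (225) and (405) and square to them. It needs a 3 mm correction along tool x. Then descend and grip.

Converted, 0.077 m / 0.75 = 0.1027, 0.065 m / 0.75 = 0.0867.

Call:
{"op": "jog_arm", "data": {"rows": [{"x":-0.004,"z":0.0267,"jaw":0.07},{"x":-0.004,"z":0.06,"jaw":0.07},{"x":-0.004,"z":0.0867,"jaw":0.07},{"x":-0.004,"z":0.1027,"jaw":0.07},{"x":-0.004,"z":0.1027,"jaw":0.07},{"x":-0.004,"z":0.1027,"jaw":0.02},{"x":-0.004,"z":0.1027,"jaw":0.02},{"x":-0.004,"z":0.1027,"jaw":0.02},{"x":-0.004,"z":0.1027,"jaw":0.02},{"x":-0.004,"z":0.1027,"jaw":0.02},{"x":-0.004,"z":0.1027,"jaw":0.02},{"x":-0.004,"z":0.1027,"jaw":0.02}], "clamp_n": 20}}

```text
time: 8.95
ee_pos: [0.452, -0.2109, 0.0227]
eef_rot: [0.776, 0.631, 0.0, 0.0]
ft_force: [-0.2, 0.3, 2.6]
width: 0.034
grip_force: 20.0
```

Converted, -0.2 m / 0.75 = -0.2667, -0.18 m / 0.75 = -0.24.

Call:
{"op": "jog_arm", "data": {"rows": [{"z":-0.0133,"jaw":0.02},{"z":-0.04,"jaw":0.02},{"z":-0.08,"jaw":0.02},{"z":-0.1333,"jaw":0.02},{"z":-0.1867,"jaw":0.02},{"z":-0.24,"jaw":0.02},{"z":-0.2667,"jaw":0.02},{"z":-0.2667,"jaw":0.02}]}}

```text
time: 9.75
ee_pos: [0.453, -0.2117, 0.2256]
eef_rot: [0.776, 0.63, 0.002, 0.002]
ft_force: [1.0, 0.4, -1.2]
width: 0.0336
grip_force: 20.0
```

Call:
{"op": "jog_arm", "data": {"rows": [{"x":0.0267,"y":-0.0053,"twist":-0.0032,"jaw":0.02},{"x":0.08,"y":-0.016,"twist":-0.0095,"jaw":0.02},{"x":0.14,"y":-0.028,"twist":-0.0159,"jaw":0.02},{"x":0.2,"y":-0.04,"twist":-0.0223,"jaw":0.02},{"x":0.26,"y":-0.0533,"twist":-0.0286,"jaw":0.02},{"x":0.32,"y":-0.0667,"twist":-0.035,"jaw":0.02},{"x":0.38,"y":-0.08,"twist":-0.0414,"jaw":0.02},{"x":0.44,"y":-0.0933,"twist":-0.0477,"jaw":0.02},{"x":0.4933,"y":-0.104,"twist":-0.0541,"jaw":0.02},{"x":0.5333,"y":-0.1133,"twist":-0.0605,"jaw":0.02},{"x":0.56,"y":-0.1173,"twist":-0.0684,"jaw":0.02},{"x":0.56,"y":-0.1173,"twist":-0.0684,"jaw":0.02}]}}

```text
time: 10.95
ee_pos: [0.4512, 0.2201, 0.2218]
eef_rot: [0.621, 0.783, -0.001, 0.0]
ft_force: [-0.5, -0.3, -1.4]
width: 0.0336
grip_force: 20.0
```

```bash
python3 w.py w5 photometer cell_amber
python3 - <<'E'
from fit import *; import pickle
t=r.camera('top');s=r.camera('side');save(s,'side2.png')
cell=[(0,0,0,.056,.034,.024),(0,0,.056,.064,.028,.02)]
E
```

```text
[0.4517 0.2181 0.222 ] [[-0.224, 0.975, -0.001], [0.975, 0.224, -0.001], [-0.001, -0.001, -1.0]] 11.0 [-0.97  0.05  0.44  1.8  -0.02  1.3  -0.29] 0.033942952907606135
[[0.974, 0.221, 0.058, 0.435], [0.228, -0.941, -0.251, 0.288], [-0.001, 0.257, -0.966, 0.384], [0.0, 0.0, 0.0, 1.0]] 341.7941956388698
photometer 0.55 [335.8 129.2] 20270 [[294.0, 258.0], [294.0, 6.0], [384.0, 6.0], [384.0, 258.0]]
```

View pics/w5.png

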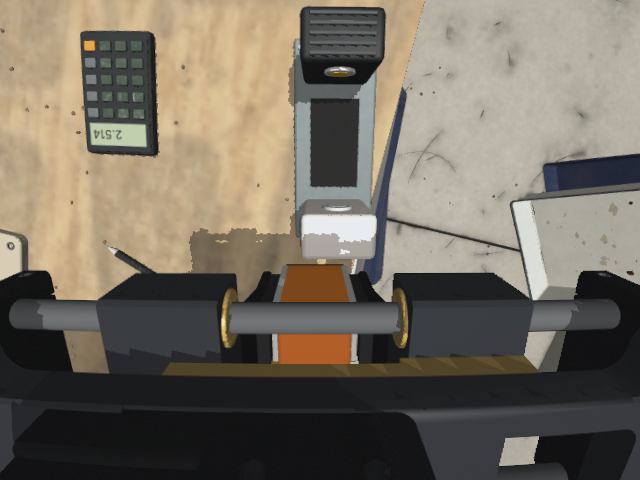

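The wrist view shows the photometer centred at about (335,130): lamp lens at (340,72), detector at (338,235). The amber cell is held upright at (315,315). Next I'll fit the photometer and check the blue and grey object beyond the table edge for clearance.

```bash
python3 - <<'E'
from fit import *; import pickle
cs=pickle.load(open('cs.pkl','rb'));t,s=cs['top'],cs['side']; w=pickle.load(open('w5.pkl','rb'))
pb=[(0,0,0,.012,.084,.206),(0,.078,0,.108,.064,.04),(0,-.078,0,.108,.064,.04)]
for v in ([w],[w,t,s]): print('phot',fit([(c,c['m']['photometer']) for c in v],pb,[.454,.299,0,.22]))
# lens candidates in wrist pic
for nm,px in (('lamp',(340,72)),('det',(338,208))): print(nm,atz(w,px,.08))
a=t['img'][165:265,150:350,::-1]; b=s['img'][60:260,150:350,::-1]
o=np.zeros((600,800,3),np.uint8); o[:200,:400]=cv2.resize(a,(400,200)); o[200:600,:400]=cv2.resize(b,(400,400)); 
c=cv2.imread('pics/side2.png')[60:360,190:390]; o[:,400:]=cv2.resize(c,(400,600)); cv2.imwrite('pics/c4.png',o)
E
```

```text
phot (array([ 0.4531,  0.3   , -0.0058,  0.2235]), np.float64(0.982))
phot (array([ 0.4535,  0.2988, -0.0024,  0.228 ]), np.float64(0.957))
lamp [0.44118905 0.35452051 0.08      ]
det [0.46721177 0.24378085 0.08      ]
```

View pics/c4.png

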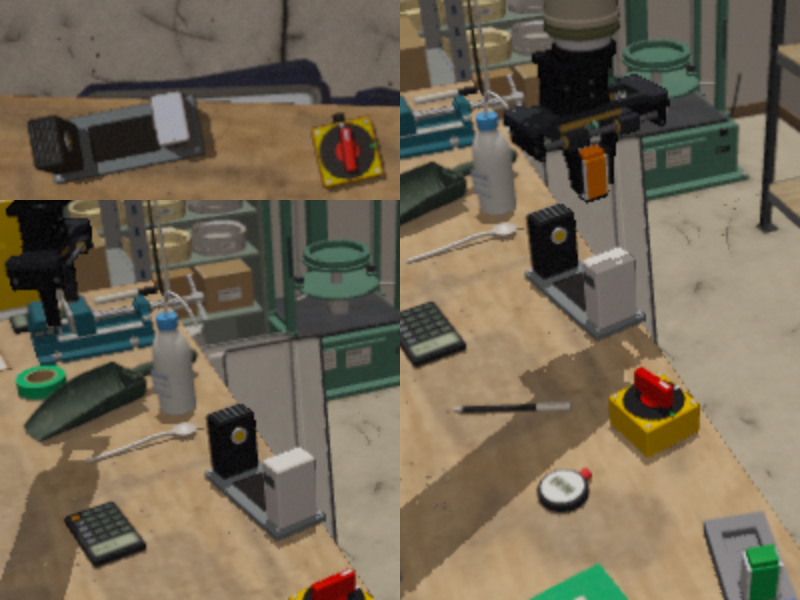

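```bash
python3 - <<'E'
from h import *; import pickle
cs=pickle.load(open('cs.pkl','rb'));t,s=cs['top'],cs['side']
for a,b in (((190,210),(261,132)),((192,207),(261,132)),((310,198),(312,127)),((313,212),(312,127))): print(tri([ray(t,a),ray(s,b)]))
for z in (-.5,-.2,0,.2): print(z,atz(s,(312,127),z).round(2),atz(t,(310,198),z).round(2),atz(s,(261,132),z).round(2),atz(t,(190,210),z).round(2))
E
```

```text
(array([0.44771259, 0.30236869, 0.2482973 ]), [np.float64(0.030629959687394407), np.float64(0.030629959687394404)])
(array([0.45033557, 0.29823393, 0.2506148 ]), [np.float64(0.034267551175003075), np.float64(0.03426755117500303)])
(array([0.47397538, 0.04376373, 0.35981602]), [np.float64(0.016785452390282597), np.float64(0.016785452390282642)])
(array([0.45786013, 0.03406271, 0.36370645]), [np.float64(0.005095582248115614), np.float64(0.0050955822481155875)])
-0.5 [ 1.16  1.83 -0.5 ] [ 0.66  0.03 -0.5 ] [ 0.83  1.9  -0.5 ] [ 0.6  0.5 -0.5]
-0.2 [ 0.92  1.21 -0.2 ] [ 0.6   0.04 -0.2 ] [ 0.67  1.26 -0.2 ] [ 0.55  0.42 -0.2 ]
0 [0.75 0.79 0.  ] [0.56 0.04 0.  ] [0.55 0.83 0.  ] [0.52 0.36 0.  ]
0.2 [0.59 0.38 0.2 ] [0.52 0.04 0.2 ] [0.44 0.41 0.2 ] [0.49 0.31 0.2 ]
```

The object beyond the table edge sits below and outside the table, so the space over the photometer is clear. I'll move over the gap.

Call:
{"op": "jog_arm", "data": {"rows": [{"x":0.0267,"y":0.0067,"jaw":0.02},{"x":0.06,"y":0.016,"jaw":0.02},{"x":0.0933,"y":0.024,"jaw":0.02},{"x":0.1053,"y":0.0267,"jaw":0.02},{"x":0.1053,"y":0.0267,"z":0.0267,"jaw":0.02},{"x":0.1053,"y":0.0267,"z":0.04,"jaw":0.02},{"x":0.1053,"y":0.0267,"z":0.04,"jaw":0.02},{"x":0.1053,"y":0.0267,"z":0.04,"jaw":0.02}]}}

```text
time: 12.0
ee_pos: [0.4538, 0.2991, 0.1929]
eef_rot: [0.624, 0.781, 0.0, 0.0]
ft_force: [-1.2, -0.5, 0.6]
width: 0.0339
grip_force: 20.0
```

```bash
python3 w.py w6 photometer | head -1
python3 - <<'E'
from h import *
s=r.camera('side')
for d in r.regions_of('side','cell_amber')[:2]: print(d['p'],d['pixels'].sum(),np.array(d['position'])*[640,480])
E
```

```text
[0.4539 0.2993 0.1933] [[-0.221, 0.975, 0.001], [0.975, 0.221, 0.001], [0.0, 0.001, -1.0]] 12.05 [-1.02  0.17  0.4   1.74 -0.07  1.24 -0.38] 0.03408139372386785
0.83 289 [273.28 142.32]
0.53 10 [271.296 151.296]
```

Converted, 0.1285 m / 0.75 = 0.1713, 0.115 m / 0.75 = 0.1533, -0.004 rad / 6.2832 = -0.0006.

Call:
{"op": "jog_arm", "data": {"rows": [{"z":0.0267,"twist":-0.0006,"jaw":0.02},{"z":0.06,"twist":-0.0006,"jaw":0.02},{"z":0.0933,"twist":-0.0006,"jaw":0.02},{"z":0.1267,"twist":-0.0006,"jaw":0.02},{"z":0.1533,"twist":-0.0006,"jaw":0.02},{"z":0.1713,"twist":-0.0006,"jaw":0.02},{"z":0.1713,"twist":-0.0006,"jaw":0.02},{"z":0.1713,"twist":-0.0006,"jaw":0.02},{"z":0.1713,"twist":-0.0006,"jaw":0.02}]}}

```text
time: 13.1
ee_pos: [0.4543, 0.3001, 0.0653]
eef_rot: [0.622, 0.783, 0.001, 0.0]
ft_force: [0.0, 0.5, -1.3]
width: 0.0339
grip_force: 20.0
```

```bash
python3 w.py w7 photometer cell_amber
python3 - <<'E'
from fit import *
s=r.camera('side'); save(s,'side3.png'); t=r.camera('top'); save(t,'top3.png')
for d in r.regions_of('side','cell_amber')[:2]: print(d['p'],d['pixels'].sum(),np.array(d['position'])*[640,480])
print('expected middle px',proj(s,[.4538,.2993,.08]),'cap top',proj(s,[.4538,.2993,.114]))
print(r.read_state()['ft_force'],r.read_state()['torque'])
a=cv2.resize(s['img'][130:250,220:340,::-1],(400,400),interpolation=2); b=cv2.resize(cv2.imread('pics/w7.png')[80:380,190:490],(400,400))
cv2.imwrite('pics/c5.png',np.hstack([a,b]))
E
```

```text
[0.4542 0.3001 0.0652] [[-0.226, 0.974, 0.001], [0.974, 0.226, 0.001], [0.001, 0.002, -1.0]] 13.15 [-0.99  0.31  0.38  1.87 -0.14  0.98 -0.33] 0.03372395771910603
[[0.974, 0.219, 0.06, 0.438], [0.227, -0.942, -0.248, 0.368], [0.002, 0.255, -0.967, 0.227], [0.0, 0.0, 0.0, 1.0]] 341.7941956388698
photometer 0.75 [312.9 159.1] 32434 [[220.0, 65.0], [406.0, 65.0], [406.0, 362.0], [220.0, 362.0]]
cell_amber 0.7 [314.1 313.5] 5214 [[272.0, 263.0], [357.0, 263.0], [357.0, 363.0], [272.0, 363.0]]
0.73 185 [280.   181.68]
expected middle px [279.35586474 185.00804748] cap top [278.5477789  174.54839088]
[ 0.79756885  0.61699753 -1.21459999] [-0.08816562  0.05966759  0.0311243 ]
```

View pics/c5.png

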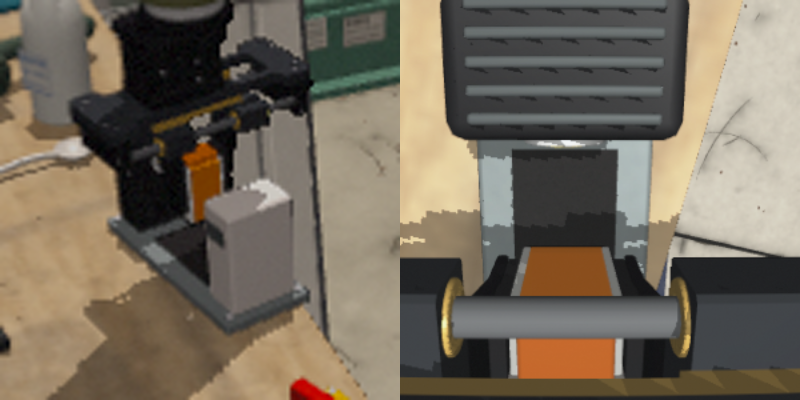

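The cell hangs upright and free between the towers, with its clear faces toward the lenses and at the expected pixel (280,182). I'll let it settle and hand in.

Converted, -0.0005 m / 0.75 = -0.0007, 0.0003 m / 0.75 = 0.0004.

Call:
{"op": "jog_arm", "data": {"rows": [{"x":-0.0007,"z":0.0004,"jaw":0.02},{"x":-0.0007,"z":0.0004,"jaw":0.02},{"x":-0.0007,"z":0.0004,"jaw":0.02},{"x":-0.0007,"z":0.0004,"jaw":0.02},{"x":-0.0007,"z":0.0004,"jaw":0.02}]}}

```text
time: 13.9
ee_pos: [0.4536, 0.2991, 0.0637]
eef_rot: [0.622, 0.783, -0.0, -0.0]
ft_force: [0.8, 0.2, -1.2]
width: 0.034
grip_force: 20.0
```

```bash
python3 -c "
from bench import r
print(r.close_job())"
```

```text
the job is handed in; nothing more can be done
None
```

I handed in the job at about 14 s: the isolator is fully on, and the amber cell is held upright by its frosted faces in the middle of the light path, at lens height and square to the lenses; no verdict came back.

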